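# Set out heels, lifts and wax tin for a pair of shoes

## Robot

A 6-joint arm with a two-finger parallel gripper is mounted at the origin on the work surface. World frame = base frame: x ahead of the robot, y to its left, z up, the work surface at z = 0. Lengths are in mm, angles in rad, forces in N, time in s.
With the tool pointing down it reaches from about 325 to 925 mm from the base axis. Payload 3.1 kg.
Tool frame: the origin (TCP) lies on the mounting face of the last link; the fingertips stand 173 mm ahead of it and the grasp point (between the pads) lies 155 mm ahead of it; z points along the fingers, y is the line along which they close (so a half turn about z gives the same grasp; the last joint's range is limited). The gripper opens to 85 mm and grips with 20 to 120 N. Pads are 22 mm wide; open, the fingers measure 114 mm over their backs; the gripper's body (76 mm by 85 mm) begins 54 mm behind the grasp point. The pads swing forward as they close: fully open they stand 13 mm farther back than shut.
Start: joints at [-0.112, 0.217, 1.613, -0, 1.311, -0.112], TCP at [625.013, 0.021, 404.7] pointing down, gripper open.
Joint ranges: [-2.75, 2.75], [-0.78, 2.1], [0.31, 2.55], [-1.13, 4.27], [0.13, 2.63], [-2.58, 2.58]. Speed limits (rad/s): [2.79, 2.79, 3.14, 3.14, 3.14, 3.14].

## Interface

Orientations are given as a unit quaternion [x, y, z, w].
In Python, from cell import bot, viewer gives the robot as it stands. Calls block until the motion is done:
- bot.reach(position, orientation): joint-space move of the TCP to a pose.
- bot.servo_line(position, rotation=None, speed=150, force_limit=None): straight line of the TCP; rotation=None keeps the orientation; speed is the mean speed in mm/s. With force_limit (N) it stops when the force on the tool has changed by that much, and returns True; else False.
- bot.movej(angles): joint-space move.
- bot.move_gripper(opening, newtons=None): finger opening in mm; newtons is the grip in N (None keeps the last); returns when the fingers have stopped.
- bot.dwell(seconds).
- bot.solve_ik(position, orientation): joint angles nearest the present ones, or None.
- viewer.grab_frame(name): name is "scene" or "side" or "wrist"; returns (picture, depth): 384x512x3 uint8, red, green, blue; 384x512 float32, mm along the optical axis (not along the pixel's ray), 0 where there is no reading.
- viewer.calibration(name): a dict with "intrinsics" (3x3 intrinsics, pixels), "eye" and "attitude" of the camera in the world. Camera axes: x right, y down, z forward; pixel columns grow to the right and rows downward; lengths in mm; the calibration is good to about 2 mm. The wrist camera is an equidistant fisheye: a pixel r from the principal point sees the ray r / f radians off the axis. A picture is of the moment at which its call begins: read the wrist's pose just before it. calibration takes no time and is no camera call; for the wrist camera it gives the pose at the moment of the call.
A pose or a line that the arm cannot do raises bot.MotionError and nothing moves.
- bot.sign_off(): hands the job in; it is judged then, once.
Readings, each from a call of its own:
- bot.read_time(): time.
- bot.read_joints(): joint angles.
- bot.read_qd(): joint speeds.
- bot.read_joint_efforts(): joint torques, N m.
- bot.read_tcp_pos(): TCP position.
- bot.read_ee_rot(): TCP orientation.
- bot.read_wrist_force(): force on the tool from outside, world axes, zero at the start.
- bot.read_moment(): the same for the moment, N m.
- bot.read_width(): finger opening in mm.
- bot.read_grasp_force(): force on a finger pad.
Only numpy, scipy, OpenCV 4.12 (cv2) and the standard library are available. Lean on these libraries where they do the work, as an engineer would, in place of code of your own. Each camera call takes 0.05 s, during which the arm holds its last target. There are 200 camera calls.

## Task

Set out the parts for heeling these two children's shoes: lay the black heel straight behind the black shoe and the red heel straight behind the red shoe, each in line with its shoe with a gap of 30 mm between them and its flat front facing the shoe. On top of the black heel lay the white lift and on top of the red heel the yellow lift, edges matching, and stand the blue tin upright midway between the two shoes, level with the middle of their length. Leave the jar and the spool where they are.

Things in the scene. Friction and masses are not known exactly. Their poses are not given: they have to be found in the camera images.
- shoe_black: Child's shoe, black upper over a bright green last, 140 mm long, 60 wide at the toe, 48 at the heel, 76 high. Fixed to the bench; left or right place varies. Origin: underside, middle of length (toe tip 70 mm ahead, heel back 70 mm behind) and width; +x to the toe (away from the robot within 0.2 rad), +z up. The shoes' middles are 215 to 236 mm apart.
- shoe_red: Child's shoe, red upper over a bright green last, 140 mm long, 60 wide at the toe, 48 at the heel, 76 high. Fixed to the bench; left or right place varies. Origin: underside, middle of length (toe tip 70 mm ahead, heel back 70 mm behind) and width; +x to the toe (away from the robot within 0.2 rad), +z up. The shoes' middles are 215 to 236 mm apart.
- heel_black: Black heel block, D-shaped seen from above, 46 mm long, 44 mm wide, 22 mm thick, about 50 g, lying flat and loose. Flat straight front faces its +x, round back (radius 22 mm) its -x; the two straight sides, 24 mm long beside the front, face +y and -y. Origin: underside, at the middle of length and width; +z up.
- heel_red: Red heel block, D-shaped seen from above, 46 mm long, 44 mm wide, 22 mm thick, about 50 g, lying flat and loose. Flat straight front faces its +x, round back (radius 22 mm) its -x; the two straight sides, 24 mm long beside the front, face +y and -y. Origin: underside, at the middle of length and width; +z up.
- lift_white: White top lift, a thin D-shaped plate of the same outline as the heels: 46 mm long, 44 mm wide, 10 mm thick, 20 g, lying flat and loose. Flat front faces its +x, round back its -x. Origin: underside, at the middle of length and width; +z up.
- lift_yellow: Yellow top lift, a thin D-shaped plate of the same outline as the heels: 46 mm long, 44 mm wide, 10 mm thick, 20 g, lying flat and loose. Flat front faces its +x, round back its -x. Origin: underside, at the middle of length and width; +z up.
- tin: Round blue wax tin, 56 mm diameter, 40 mm high, with a brass disc on its lid, about 100 g, standing loose. Origin: centre of its underside; +z up.
- jar: Amber glass jar with black cap, 64 mm diameter, 85 mm high, loose. Origin: centre of its underside. A bystander: leave it where it is.
- spool: Pale wooden thread spool standing upright, 44 mm diameter, 50 mm high, loose. Origin: centre of its underside. A bystander: leave it where it is.
Not all that is in view belongs to the job. Leave any orange look-alike of the tin alone. Several things look just like the heel_red: the one meant starts nearest to the robot's base.

How it is judged:
By the outcome, as a careful person would: the job done as asked, in the order asked, and still so for the second after the job is handed in, with the robot touching nothing.
It also fails if it takes over 115 s, if anything falls off the work surface, if the arm or the gripper's body presses on something with over 40 N, if the wrist force passes 120 N, or if a joint passes its speed limit or range.

## Working session

There is one attempt and no reset: what is moved stays moved. The work goes in short steps, each a Python script; the robot and the scene stay as the last script left them, time stands still between calls to the robot, and variables do not carry over. Pictures are saved under pics/ and viewed, at most 14 in all, crops included, and the job is handed in when it is done.

```bash
mkdir -p pics; ls; python3 - <<'E'
from cell import bot, viewer
import cv2,numpy as np
for n in ["scene","side","wrist"]:
    p,d=viewer.grab_frame(n); c=viewer.calibration(n)
    cv2.imwrite(f"pics/{n}0.png",p[:,:,::-1]); np.savez(f"pics/{n}0.npz",p=p,d=d,**{k:np.array(v) for k,v in c.items()})
    print(n,c,(d>0).mean(),np.median(d))
print(bot.read_ee_rot(),bot.read_time())
E
```

```text
pics
scene {'intrinsics': array([[432.77379738,   0.        , 251.78009515],
       [  0.        , 432.77379738, 195.86748879],
       [  0.        ,   0.        ,   1.        ]]), 'eye': array([1134.02767485,  373.29347058,  786.41589047]), 'attitude': array([ 0.42672969,  0.82721789, -0.32614743, -0.16504602])} 0.99609375 1086.6676
side {'intrinsics': array([[466.23060794,   0.        , 252.068292  ],
       [  0.        , 466.23060794, 189.33017716],
       [  0.        ,   0.        ,   1.        ]]), 'eye': array([172.76302402, 975.88013113, 841.95216007]), 'attitude': array([-0.15835978,  0.87596797, -0.44726183,  0.0869434 ])} 0.9961395263671875 1266.2219
wrist {'intrinsics': array([[297.31863964,   0.        , 258.05846808],
       [  0.        , 297.31863964, 195.91623022],
       [  0.        ,   0.        ,   1.        ]]), 'eye': array([625.38613341,  78.44522748, 372.83959637]), 'attitude': array([ 9.87705946e-01, -1.59923956e-04, -5.49070000e-04,  1.56322222e-01])} 0.9959157307942709 363.44476
[ 7.07103943e-01  7.07108997e-01 -5.85003851e-04 -7.32850148e-04] 0.15
```

View pics/scene0.png

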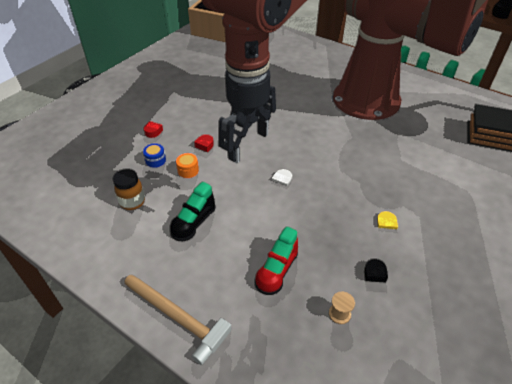

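View pics/side0.png

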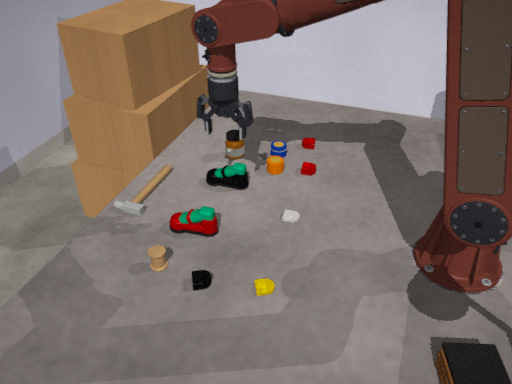

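View pics/wrist0.png

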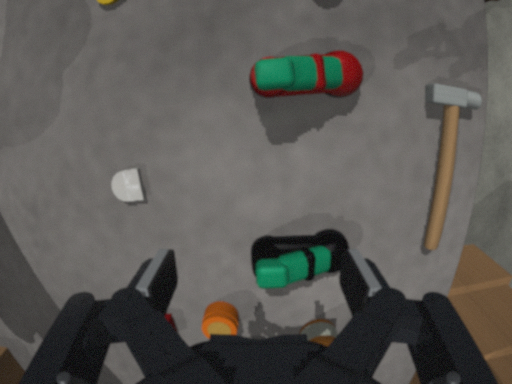

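Scene: red shoe near (278,260) on the robot's left and black shoe near (194,210) on its right. The two red heels are at (153,129) and (204,143). White lift (282,177), yellow lift (387,220), black heel (375,270), blue tin (154,155), orange decoy (187,165), jar (127,190), spool (342,306). Side and wrist views agree with this.

```bash
cat > h.py <<'E'
import numpy as np, cv2
from scipy.spatial.transform import Rotation as R
from cell import bot, viewer
def cloud(name,d,K,eye,att):
    v,u=np.mgrid[:d.shape[0],:d.shape[1]]
    x=(u-K[0,2])/K[0,0]; y=(v-K[1,2])/K[1,1]
    if name=="wrist":
        r=np.hypot(x,y)+1e-9; z=np.cos(r); s=np.sin(r)/r
        k=np.stack([x*s/z,y*s/z,np.ones_like(x)],-1)
    else: k=np.stack([x,y,np.ones_like(x)],-1)
    return eye+(k*d[...,None])@R.from_quat(att).as_matrix().T
def colours(p):
    h,s,v=[a.astype(int) for a in cv2.split(cv2.cvtColor(p,cv2.COLOR_RGB2HSV))]
    return dict(red=((h<5)|(h>174))&(s>170)&(v>90), green=(h>65)&(h<90)&(s>140)&(v>60), blue=(h>108)&(h<130)&(s>150)&(v>60),
      yellow=(h>22)&(h<33)&(s>170)&(v>120), white=(s<30)&(v>185), black=(v<38), orange=(h>7)&(h<19)&(s>190)&(v>150))
def blobs(m,minpx=25):
    n,l,st,c=cv2.connectedComponentsWithStats(m.astype(np.uint8))
    return [(l==i,c[i],st[i,4]) for i in range(1,n) if st[i,4]>=minpx]
E
python3 - <<'E'
from h import *
for n in ["scene","side","wrist"]:
    f=np.load(f"pics/{n}0.npz"); P=cloud(n,f['d'],f['intrinsics'],f['eye'],f['attitude'])
    ok=(f['d']>0)&(P[...,0]>200)&(P[...,0]<1000)&(abs(P[...,1])<500)
    g=P[ok&(abs(P[...,2])<15)]; print(n,"floor z",np.median(g[:,2]))
    for c,m in colours(f['p']).items():
        for b,ce,a in blobs(m&ok&(P[...,2]>4)&(P[...,2]<110)):
            q=P[b]; zt=np.percentile(q[:,2],95); t=q[q[:,2]>zt-4]
            print(c,ce.astype(int),a,"ztop %.0f"%zt,"top mid",((t.max(0)+t.min(0))/2).round()[:2],"mean",t.mean(0).round()[:2],"ext",np.ptp(t,0).round()[:2])
E
```

```text
scene floor z 0.17435269603106462
red [152 128] 194 ztop 25 top mid [ 506. -432.] mean [ 506. -430.] ext [45. 44.]
red [205 141] 174 ztop 24 top mid [ 463. -270.] mean [ 465. -270.] ext [42. 41.]
red [275 271] 649 ztop 55 top mid [662. 115.] mean [687. 116.] ext [70. 36.]
green [199 195] 420 ztop 77 top mid [ 645. -122.] mean [ 645. -122.] ext [37. 25.]
green [187 215] 192 ztop 51 top mid [ 703. -120.] mean [ 702. -120.] ext [15. 31.]
green [285 242] 457 ztop 77 top mid [643. 110.] mean [644. 109.] ext [36. 26.]
green [273 265] 194 ztop 51 top mid [704. 114.] mean [702. 114.] ext [18. 28.]
blue [153 152] 129 ztop 42 top mid [ 589. -340.] mean [ 591. -336.] ext [53. 52.]
blue [155 162] 102 ztop 21 top mid [ 595. -331.] mean [ 602. -325.] ext [40. 36.]
yellow [386 219] 258 ztop 12 top mid [430. 252.] mean [430. 250.] ext [48. 47.]
white [282 175] 197 ztop 13 top mid [445. -26.] mean [446. -26.] ext [49. 43.]
white [216 332] 314 ztop 28 top mid [880. 107.] mean [880. 107.] ext [54. 22.]
white [203 353] 109 ztop 27 top mid [925. 111.] mean [925. 110.] ext [26. 10.]
black [124 178] 379 zt
[... 1920 characters left out ...]
op mid [620. 104.] mean [620. 104.] ext [ 4. 15.]
green [286  72] 1752 ztop 77 top mid [641. 109.] mean [641. 108.] ext [37. 30.]
green [332  71] 413 ztop 51 top mid [703. 116.] mean [702. 116.] ext [13. 31.]
green [321 258] 422 ztop 51 top mid [ 701. -118.] mean [ 701. -118.] ext [14. 31.]
green [281 269] 1469 ztop 77 top mid [ 642. -122.] mean [ 642. -121.] ext [36. 28.]
yellow [104   1] 43 ztop 11 top mid [422. 232.] mean [422. 232.] ext [22.  7.]
white [132 186] 36 ztop 11 top mid [454. -27.] mean [455. -26.] ext [16.  6.]
black [301 247] 1825 ztop 55 top mid [ 657. -119.] mean [ 678. -115.] ext [77. 38.]
orange [217 323] 264 ztop 41 top mid [ 566. -236.] mean [ 565. -230.] ext [49. 42.]
```

```bash
cat >> h.py <<'E'
DOWN=R.from_quat([2**-.5,2**-.5,0,0])   # tool y along world x, camera on world +y side
def ori(a): return (R.from_euler('z',a)*DOWN).as_quat()   # finger line at world angle a
def look(tag):
    c=viewer.calibration("wrist"); p,d=viewer.grab_frame("wrist")
    cv2.imwrite(f"pics/{tag}.png",p[:,:,::-1]); np.savez(f"pics/{tag}.npz",p=p,d=d,**c)
    return p,d,cloud("wrist",d,np.array(c["intrinsics"]),np.array(c["eye"]),c["attitude"])
E
python3 - <<'E'
from h import *
for t,y in [("red",113),("black",-120)]:
    bot.reach([670,y-78,380],ori(0)); look("shoe_"+t)
print(bot.read_time())
E
cat > shoe.py <<'E'
from h import *
for t,y in [("red",113),("black",-120)]:
    f=np.load(f"pics/shoe_{t}.npz"); P=cloud("wrist",f['d'],f['intrinsics'],f['eye'],f['attitude'])
    m=(abs(P[...,0]-670)<95)&(abs(P[...,1]-y)<55)&(P[...,2]>6)&(P[...,2]<82)
    b=max(blobs(m),key=lambda b:b[2])[0]; q=P[b]
    r=cv2.minAreaRect(q[:,:2].astype(np.float32)); print(t,b.sum(),r)
    g=colours(f['p'])['green']&b; z=q[:,2]
    G=[P[k].mean(0) for k,_,_ in blobs(g)]; print("green",np.round(G,1))
    yaw=0.1
    for _ in range(5):   # slice midlines
        c,s=np.cos(yaw),np.sin(yaw); X=q[:,:2]@np.array([c,s]); Y=q[:,:2]@np.array([-s,c])
        lo,hi=np.percentile(X,.1),np.percentile(X,99.9)
        L=[]
        for x0 in np.arange(lo+10,hi-10,5):
            k=Y[(X>=x0)&(X<x0+5)]; a,e=np.percentile(k,1),np.percentile(k,99); L.append((x0+2.5,(a+e)/2,e-a))
        L=np.array(L); pf=np.polyfit(L[:,0],L[:,1],1); yaw+=np.arctan(pf[0])
    xm=(lo+hi)/2; ym=np.polyval(pf,xm); print("yaw %.3f len %.1f"%(yaw,hi-lo),"mid",xm*c-ym*s,xm*s+ym*c); print(np.round(L[:,1]-ym,1),np.round(L[:,2]))
E
python3 shoe.py
```

```text
1.5333
red 5301 ((683.4721069335938, 116.39224243164062), (133.2415008544922, 57.859336853027344), 2.1898458003997803)
green [[706.2 119.1  46.1]
 [654.2 111.2  69.4]]
yaw 0.109 len 132.1 mid 683.6102416269403 113.60071676745349
[-0.   0.6 -0.  -0.5 -0.2 -0.2  0.1 -0.3  0.3 -0.2  0.4 -0.3 -0.   0.
  0.1  0.3  0.2 -0.   0.4 -0.2 -0.1  0.2 -0.4] [38. 43. 43. 45. 45. 46. 46. 46. 46. 46. 46. 46. 41. 46. 45. 46. 52. 56.
 57. 56. 54. 49. 44.]
black 5225 ((685.1014404296875, -124.3951416015625), (133.9363555908203, 59.30297088623047), 6.475519180297852)
green [[ 655.5 -120.6   68.1]
 [ 707.4 -117.6   45.2]]
yaw 0.033 len 131.7 mid 683.9943900842621 -121.33128739520541
[ 0.5  0.5  0.1 -0.1 -0.9  0.1 -0.1 -0.3 -0.5 -0.8  0.2  0.8  1.  -0.1
 -0.2 -0.3  0.   0.2 -0.5  0.1  0.3  0.2 -0.3] [38. 43. 44. 45. 46. 46. 46. 46. 46. 46. 46. 45. 44. 46. 46. 46. 52. 57.
 57. 58. 52. 50. 42.]
```

View pics/shoe_red.png

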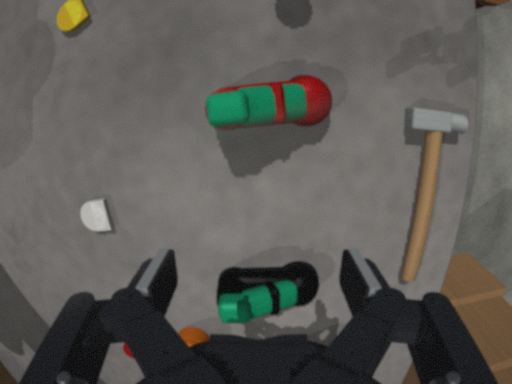

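The wrist view shows the red shoe at (270,103), the black shoe at (268,285), the white lift at (96,215) and the yellow lift at (72,15). The shoe length came out 8 mm short, so I'll look at the heel ends from behind.

```bash
python3 - <<'E'
from h import *
for t,y in [("black",-120),("red",113)]:
    bot.reach([520,y-78,330],ori(0)); look("back_"+t)
print(bot.read_time())
E
python3 - <<'E'
from h import *
fs=np.load("pics/scene0.npz"); S=cloud("scene",fs['d'],fs['intrinsics'],fs['eye'],fs['attitude'])
for t,y,yaw in [("red",113,.109),("black",-120,.033)]:
    for nm in ["shoe_","back_","scene"]:
        if nm=="scene": f,P=fs,S
        else: f=np.load(f"pics/{nm}{t}.npz"); P=cloud("wrist",f['d'],f['intrinsics'],f['eye'],f['attitude'])
        m=(abs(P[...,0]-670)<95)&(abs(P[...,1]-y)<55)&(P[...,2]>4)&(P[...,2]<82)
        q=P[max(blobs(m),key=lambda b:b[2])[0]]
        X=(q[:,:2]-[670,y])@[np.cos(yaw),np.sin(yaw)];Y=(q[:,:2]-[670,y])@[-np.sin(yaw),np.cos(yaw)]
        print(t,nm)
        for z0 in range(4,80,8):
            k=(q[:,2]>=z0)&(q[:,2]<z0+8)
            if k.sum()>5: print(z0,k.sum(),"X %.1f %.1f Y %.1f %.1f"%(*np.percentile(X[k],[.5,99.5]),*np.percentile(Y[k],[.5,99.5])))
E
```

```text
3.2333
red shoe_
4 31 X 37.4 58.9 Y -30.3 28.5
12 7 X 39.6 75.8 Y -28.7 26.9
20 342 X -24.6 80.0 Y -28.9 26.8
28 628 X -25.9 77.1 Y -26.1 23.9
36 847 X -29.0 70.4 Y -21.6 20.6
44 633 X -52.7 43.6 Y -21.8 20.1
52 899 X -41.8 26.8 Y -20.3 18.4
60 566 X -39.2 7.9 Y -17.8 16.1
68 1064 X -48.3 -9.1 Y -16.4 15.0
76 284 X -42.5 -14.4 Y -11.1 9.7
red back_
4 218 X -57.3 56.3 Y -30.4 28.9
12 106 X -56.5 47.0 Y -19.7 26.2
20 314 X -56.0 60.2 Y -28.8 26.4
28 551 X -55.9 75.5 Y -25.5 24.0
36 703 X -55.3 69.3 Y -22.3 21.0
44 652 X -54.2 42.9 Y -21.9 20.1
52 829 X -52.1 25.7 Y -20.5 18.9
60 473 X -49.7 7.9 Y -18.4 16.1
68 1141 X -49.2 -11.4 Y -16.5 14.5
76 344 X -43.8 -15.9 Y -11.0 9.6
red scene
4 117 X -39.7 83.4 Y -31.5 26.9
12 76 X -39.1 81.4 Y -22.6 25.7
20 161 X -36.6 81.5 Y -29.9 25.1
28 256 X -34.5 78.3 Y -26.5 22.3
36 256 X -34.3 71.3 Y -20.5 19.5
44 182 X -41.3 45.5 Y -21.3 18.8
52 222 X -38.4 29.9 Y -20.7 16.8
60 144 X -38.9 9.0 Y -18.1 14.7
68 158 X -47.5 -9.3 Y -17.3 13.2
76 68 X -42.2 -11.9 Y -14.0 9.6
black shoe_
4 34 X 38.9 56.4 Y -31.4 28.0
20 336 X -23.9 81.5 Y -29.0 25.8
28 635 X
[... 203 characters left out ...]
1 -14.3 Y -12.5 8.4
black back_
4 229 X -56.5 56.9 Y -31.4 27.6
12 105 X -55.5 49.5 Y -28.7 25.9
20 288 X -55.4 58.8 Y -29.0 25.5
28 520 X -55.4 75.3 Y -26.7 23.1
36 725 X -54.4 70.8 Y -24.0 19.6
44 670 X -53.5 43.7 Y -22.8 19.0
52 793 X -51.6 26.3 Y -21.7 17.3
60 471 X -49.0 8.9 Y -19.2 14.9
68 1138 X -48.4 -11.3 Y -17.8 13.5
76 340 X -42.7 -14.9 Y -11.6 8.0
black scene
4 126 X -39.7 84.1 Y -25.7 27.3
12 98 X -43.3 82.0 Y -24.9 25.7
20 161 X -45.0 82.0 Y -20.2 24.6
28 223 X -40.5 78.4 Y -24.5 22.5
36 220 X -43.3 72.2 Y -19.7 18.7
44 161 X -42.6 47.9 Y -20.7 18.3
52 178 X -43.1 28.2 Y -20.0 18.2
60 125 X -44.5 17.3 Y -19.3 14.9
68 139 X -45.9 -6.5 Y -16.1 12.8
76 40 X -39.8 -11.4 Y -14.4 7.6
```

```bash
cat >> h.py <<'E'
def measD(P,xy,th,rad=45):
    m=(np.hypot(P[...,0]-xy[0],P[...,1]-xy[1])<rad)&(P[...,2]>th-4)&(P[...,2]<th+6)
    q=P[max(blobs(m),key=lambda b:b[2])[0]]; p=q[:,:2].astype(np.float32)
    (c,sz,ang)=cv2.minAreaRect(p); off=p.mean(0)-c
    a=max((np.radians(ang)+k*np.pi/2 for k in range(4)),key=lambda t:off@[np.cos(t),np.sin(t)])
    for _ in range(3):       # refine on the flat front: foremost point of each lateral bin
        u=np.array([np.cos(a),np.sin(a)]); v=np.array([-u[1],u[0]]); X=(p-c)@u; Y=(p-c)@v
        e=np.array([(Y[k].mean(),X[k].max()) for y0 in range(-18,18,3) for k in [(Y>=y0)&(Y<y0+3)]])
        a-=np.arctan(np.polyfit(e[:,0],e[:,1],1)[0])
    u=np.array([np.cos(a),np.sin(a)]); v=np.array([-u[1],u[0]]); X=(p-c)@u; Y=(p-c)@v
    mid=lambda t:(np.percentile(t,.5)+np.percentile(t,99.5))/2
    o=c+mid(X)*u+mid(Y)*v
    print("D at",o.round(1),"yaw %.3f"%a,"size %.1f %.1f"%(np.ptp(X),np.ptp(Y)),"z %.1f"%np.median(q[:,2]),"off",off.round(1))
    return o,a
def view(xy,tag,z=300):
    bot.reach([xy[0],xy[1]-78,z],ori(0)); return look(tag)[2]
def fing(a,xy,z,prefer=None):   # orientation with fingers along angle a, whichever half turn needs less turning
    q0=np.array(bot.read_joints()); best=None
    for k in (-1,0,1):
        o=ori(np.arctan2(np.sin(a),np.cos(a))+k*np.pi); q=bot.solve_ik([*xy,z],o)
        if q is not None and (best is None or abs(q[5])<best[0]): best=(abs(q[5]),o)
    return best[1]
OFF=8.0    # grasp point ahead of D centre, on the straight sides
def pick(o,a,n=30,ztcp=172.5,open_=62,off=OFF):
    xy=np.array(o)+off*np.array([np.cos(a),np.sin(a)])
    bot.move_gripper(open_); Q=fing(a+np.pi/2,xy,ztcp)
    bot.reach([*xy,ztcp+70],Q)
    hit=bot.servo_line([*xy,ztcp],speed=90,force_limit=5)
    print("contact" if hit else "clear",bot.read_tcp_pos()); 
    if hit: return False
    bot.move_gripper(0,n); print("width",bot.read_width(),bot.read_grasp_force())
    bot.servo_line([*xy,ztcp+80],speed=150); print("held",bot.read_width()); return True
def place(o,a,ztcp,off=OFF,open_=62,up=90):
    xy=np.array(o)+off*np.array([np.cos(a),np.sin(a)]); Q=fing(a+np.pi/2,xy,ztcp)
    bot.reach([*xy,ztcp+60],Q)
    hit=bot.servo_line([*xy,ztcp+1],speed=70,force_limit=6); print("placed",hit,bot.read_tcp_pos())
    bot.move_gripper(open_); bot.servo_line([*xy,ztcp+up],speed=200)
TGT=dict(black=((560.6,-125.6),.033),red=((560.7,100.2),.109))
E
python3 - <<'E'
from h import *
P=view((577,291),"m_hb"); o,a=measD(P,(577,291),22)
if pick(o,a): look("held_hb")
print(bot.read_time())
E
```

```text
D at [574.2 288. ] yaw 0.537 size 46.2 44.5 z 22.0 off [1.9 1.1]
clear [581.45541501 292.27815028 172.98497457]
width 43.44027063115262 32.339239083230495
held 43.606155289644626
7.45
```

View pics/held_hb.png

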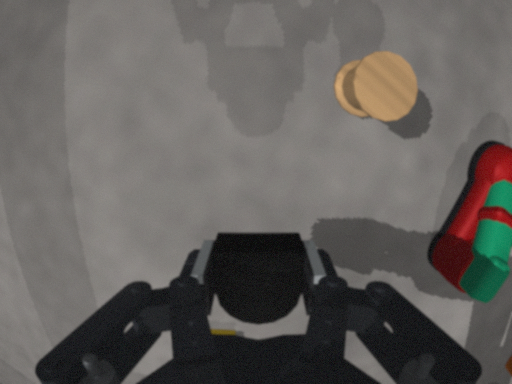

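The held picture shows the black heel squarely between the pads, flat front up at row 234. The spool is at (380,88), well clear. I'll lift higher before carrying it past the shoes.

```bash
python3 - <<'E'
s=open('h.py').read()
s=s.replace("bot.servo_line([*xy,ztcp+80],speed=150); print","bot.servo_line([*xy,ztcp+130],speed=200); print")
s=s.replace("    bot.reach([*xy,ztcp+60],Q)\n    hit","    bot.reach([*xy,320],Q); bot.servo_line([*xy,ztcp+25],speed=180)\n    hit")
open('h.py','w').write(s)
from h import *
p=np.array(bot.read_tcp_pos()); bot.servo_line([p[0],p[1],320],speed=200)
place(*TGT["black"],172.5); print(bot.read_time())
P=view((545,-125),"v_hb"); measD(P,TGT["black"][0],22)
f=P; m=(abs(P[...,0]-670)<95)&(abs(P[...,1]+120)<55)&(P[...,2]>4)&(P[...,2]<50)
q=P[m]; X=(q[:,:2]-[670,-120])@[np.cos(.033),np.sin(.033)]; print("heel back X",np.percentile(X,[.2,.5,1]),"expect -56.5")
P=view((462,-269),"m_hr"); o,a=measD(P,(462,-269),22); print(bot.read_time())
E
```

```text
placed True [ 568.79911651 -125.47124527  173.39305293]
11.6333
D at [ 560.8 -126.9] yaw 0.032 size 45.4 44.5 z 22.0 off [1.8 0.1]
heel back X [-95.30259866 -94.88130739 -94.65414897] expect -56.5
D at [ 459.7 -271.1] yaw 0.075 size 45.3 43.8 z 21.9 off [1.8 0.1]
13.9167
```

View pics/v_hb.png

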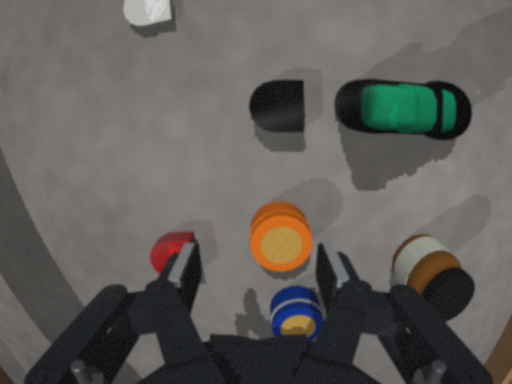

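View pics/m_hr.png

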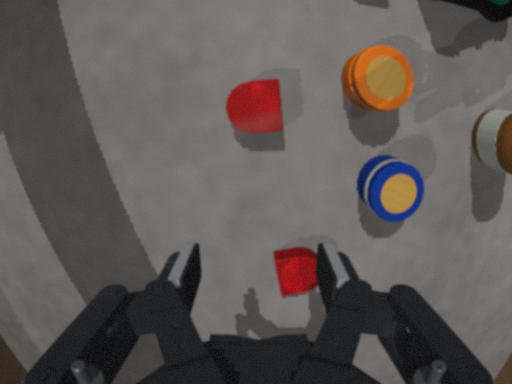

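The first picture shows the black heel at (280,107) behind the black shoe, with a clear gap and its flat side to the shoe. The second shows the target red heel at (256,107) and the other one at (297,270). Before moving on I'll check the heel against the shoe in a single image.

```bash
cat > rel.py <<'E'
from h import *
def rel(tag,y,yaw,hxy):
    f=np.load(f"pics/{tag}.npz"); P=cloud("wrist",f['d'],f['intrinsics'],f['eye'],f['attitude'])
    u=np.array([np.cos(yaw),np.sin(yaw)]); v=np.array([-u[1],u[0]])
    m=(abs(P[...,0]-680)<90)&(abs(P[...,1]-y)<55)&(P[...,2]>4)&(P[...,2]<82)
    q=P[max(blobs(m),key=lambda b:b[2])[0]]; X=(q[:,:2]-[670,y])@u; Y=(q[:,:2]-[670,y])@v
    back=np.percentile(X[q[:,2]<40],.5); L=[]
    for x0 in range(-45,65,5):
        k=Y[(X>=x0)&(X<x0+5)]; L.append((x0+2.5,(np.percentile(k,1)+np.percentile(k,99))/2))
    L=np.array(L); pf=np.polyfit(L[:,0],L[:,1],1)
    o,a=measD(P,hxy,22); ho=(o-[670,y]); hX,hY=ho@u,ho@v
    print(tag,"shoe back %.1f gap %.1f  lateral off line %.1f  yaw shoe %.3f heel %.3f"%(back,back-hX-23,hY-np.polyval(pf,hX),yaw+np.arctan(pf[0]),a),"Ymid",L[:,1].mean().round(2))
E
python3 -c "
from rel import *
rel('v_hb',-120,.033,TGT['black'][0])
f=np.load('pics/back_black.npz')"
```

```text
D at [ 560.8 -126.9] yaw 0.032 size 45.4 44.5 z 22.0 off [1.8 0.1]
v_hb shoe back -56.2 gap 30.1  lateral off line -0.6  yaw shoe 0.041 heel 0.032 Ymid -1.74
```

```bash
sed -i 's/red=((560.7,100.2),.109)/red=((560.6,101.2),.109)/' h.py; python3 - <<'E'
from rel import *
if pick((459.7,-270.6),.075):
    place(*TGT["red"],172.5)
    view((545,100),"v_hr"); rel("v_hr",113,.109,TGT["red"][0])
    P=view((445,-24),"m_lw"); measD(P,(445,-24),10)
print(bot.read_time())
E
```

```text
clear [ 468.05393707 -270.26614453  172.95863553]
width 43.206596459097945 32.00502825435251
held 42.98083621605211
placed True [568.66988871 102.10264335 173.2218733 ]
D at [559.9 100.2] yaw 0.108 size 45.9 44.3 z 22.0 off [2.  0.1]
v_hr shoe back -56.6 gap 31.2  lateral off line 0.3  yaw shoe 0.111 heel 0.108 Ymid -0.8
D at [444.3 -25.5] yaw 0.102 size 45.5 44.7 z 10.0 off [1.8 0.3]
23.3833
```

View pics/v_hr.png

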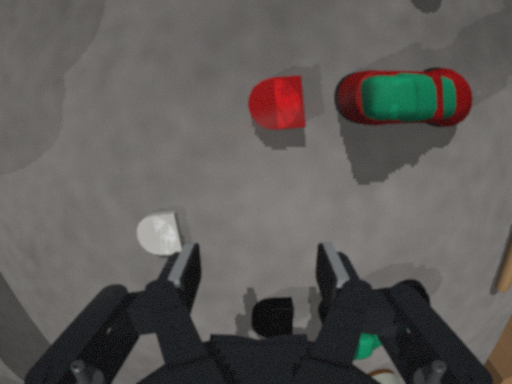

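The red heel at (278,103) sits in line behind the red shoe, with its flat side to the shoe and a gap of about 31 mm. The white lift is at (158,233). Next come the lifts.

```bash
python3 - <<'E'
from rel import *
if pick((444.3,-24.5),.102,ztcp=171.8,n=25):
    place((560.7,-125.6),.033,194)
    P=view((545,-125),"v_lw"); measD(P,TGT["black"][0],32)
    P=view((428,253),"m_ly"); measD(P,(428,253),10)
print(bot.read_time())
E
```

```text
clear [452.66168305 -23.77876075 172.1828545 ]
width 42.99892139791154 25.961896665394306
held 43.11388611727873
placed True [ 568.72115515 -125.41395033  194.36506699]
D at [ 559.6 -126.6] yaw 0.009 size 46.2 44.2 z 32.0 off [ 1.7 -0.1]
D at [425.6 250.9] yaw 0.512 size 46.3 44.8 z 10.0 off [2.2 0.9]
32.8333
```

View pics/v_lw.png

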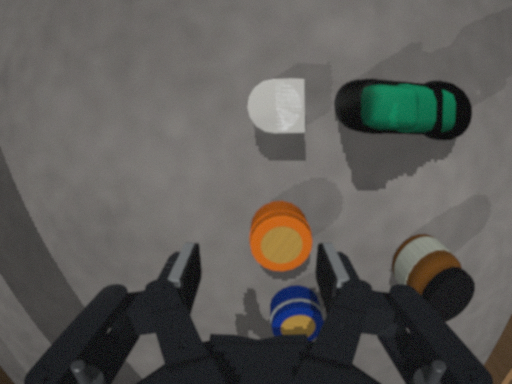

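The white lift at (278,106) fully covers the black heel, at the right height (32 mm). Next is the yellow lift, then measuring the tin.

```bash
python3 - <<'E'
from rel import *
if pick((425.6,251.9),.512,ztcp=171.8,n=25):
    place((560.7,101.2),.109,194)
    P=view((545,100),"v_ly"); measD(P,TGT["red"][0],32)
    P=view((587,-338),"m_t",z=320)
    m=(np.hypot(P[...,0]-587,P[...,1]+338)<45)&(P[...,2]>35)&(P[...,2]<48)
    q=P[max(blobs(m),key=lambda b:b[2])[0]][:,:2].astype(np.float32); print("tin",cv2.minEnclosingCircle(q),q.mean(0),len(q))
print(bot.read_time())
E
```

```text
clear [432.97210767 255.9771214  172.23154546]
width 43.249877774085284 26.460170913487673
held 43.52210679754179
placed True [568.70629746 102.03147315 194.39688331]
D at [560.4 100.1] yaw 0.104 size 45.8 44.3 z 32.0 off [1.9 0.2]
tin ((585.8863525390625, -340.1539306640625), 27.589162826538086) [ 585.95123 -340.1215 ] 3270
42.2083
```

View pics/v_ly.png

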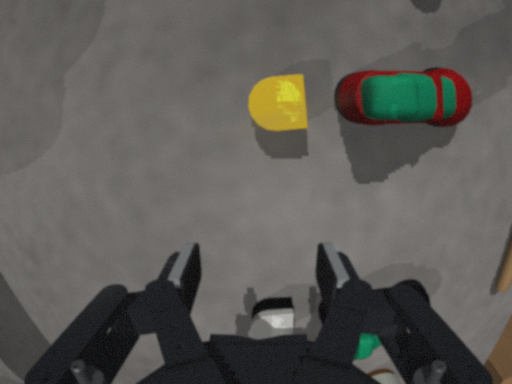

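View pics/m_t.png

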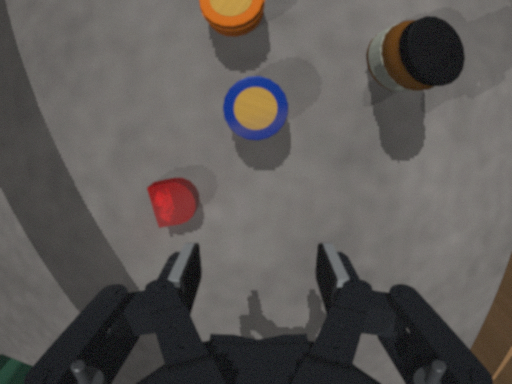

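The yellow lift at (278,103) matches the red heel. The blue tin at (256,107) is clear of its neighbours.

```bash
python3 - <<'E'
from rel import *
if pick((585.9,-339.1),-np.pi/2,ztcp=178,n=25,open_=80,off=0):
    place((683.2,-3),-np.pi/2,178,off=0,open_=80,up=142)
    P=view((640,-3),"v_t",z=380)
    m=(np.hypot(P[...,0]-683,P[...,1]+3)<45)&(P[...,2]>35)&(P[...,2]<48)
    q=P[max(blobs(m),key=lambda b:b[2])[0]][:,:2].astype(np.float32); print("tin",cv2.minEnclosingCircle(q),q.mean(0),len(q))
    p,d=viewer.grab_frame("scene"); cv2.imwrite("pics/end.png",p[:,:,::-1])
print(bot.read_time())
E
```

```text
clear [ 586.26996163 -339.31847937  178.4946102 ]
width 54.93128967687691 27.18019813299179
held 54.94257035398032
placed True [683.40974678  -2.99672069 178.85873483]
tin ((684.6522216796875, -3.915412425994873), 27.50153160095215) [684.0268    -3.728083] 2108
49.4583
```

View pics/end.png

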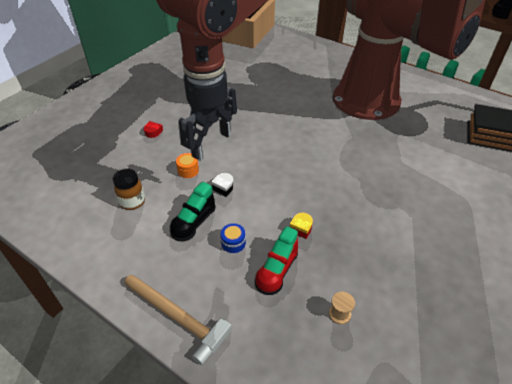

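The final view shows both heel-and-lift stacks behind their shoes, at (223,183) and (301,224). The tin stands between the shoes at (233,238), and the jar and spool haven't moved. The gripper is touching nothing, so I'm handing in.

```bash
python3 -c "
from cell import bot
print(bot.sign_off(), bot.read_time())"
```

```text
the job is handed in; nothing more can be done
the job is handed in; nothing more can be done
```

The job is handed in after about 50 s: both heels (gaps measured about 30 and 31 mm) carry their lifts (edges within about 1 mm), the tin stands midway between the shoes, and the jar and spool were left alone; no verdict was shown.

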